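# Run the nuts to the tray's pouring lip over the tin

### The job

Pick up the grey tray and tip it towards its pouring lip until all four loose nuts have slid down together into the lip corner, without spilling any. Finish while still holding the tray up and still in that tilt, clear of everything, with the tip of the lip just above the mouth of the open steel tin, so that I can count the nuts out into it; do not let go, and do not shift the tin or the other things on the bench.

Things in the scene. Friction and masses are not known exactly. Their poses are not given: they have to be found in the camera images.
- tray_mid (a point): Centre of the grey plastic tray, half-way up (21.5 mm above its underside). Axes: x along its length, y across, z up out of it. Rectangular, open-topped, 43 mm high, 200 x 152 mm over the rim, 180 x 132 mm inside, upright walls 3 mm thick, flat floor 3 mm thick, 0.2 to 0.33 kg without the nuts. The corner at +x +y is cut off at 45 degrees and holds a pouring lip
- rim_grip (a point): Middle of the rim of the long wall away from the lip (tray -y), half-way down it, (0, -71, 12.5) mm from the tray's centre. All four walls have this turned-over rim: 10 mm thick, 18 mm deep, its inner face flush with the wall, middle lines at x = +-95, y = +-71 mm, top 21.5 mm above the tray's centre. Any of it can be pinched from above, one finger inside the tray. Axes as the tray's
- lip_tip (a point): Middle of the outer edge of the pouring lip, (99, 75, 15.5) mm from the tray's centre in tray axes. The lip is a chute that points half-way between tray +x and +y and rises at 45 degrees to the floor, between upright cheeks, narrowing from 42 to 26 mm. With the tray tilted beyond about 50 degrees the nuts run out over it. Axes as the tray's
- lip_foot (a point): Middle of the foot of the lip, where the chute meets the tray's floor, (75, 51, -18.5) mm from the tray's centre in tray axes: the four nuts are to lie close together here, all within 65 mm. Steel slides easily in the tray (friction 0.2 to 0.3). Axes as the tray's
- nut0_mid (a point): Centre of a loose zinc-plated M12 hexagon nut, 19 mm across flats, 10 mm thick, 16 g, lying flat on the tray's floor; z is its axis (four alike)
- nut1_mid (a point): Centre of a loose zinc-plated M12 hexagon nut, 19 mm across flats, 10 mm thick, 16 g, lying flat on the tray's floor; z is its axis
- nut2_mid (a point): Centre of a loose zinc-plated M12 hexagon nut, 19 mm across flats, 10 mm thick, 16 g, lying flat on the tray's floor; z is its axis
- nut3_mid (a point): Centre of a loose zinc-plated M12 hexagon nut, 19 mm across flats, 10 mm thick, 16 g, lying flat on the tray's floor; z is its axis
- tin_mouth (a point): Centre of the mouth of the open, empty steel tin, at its rim, 95 mm above the bench. Tin: upright, 92 mm outside diameter, 86 mm inside, 0.22 kg, standing loose on the bench; z up
- brush_pot_mid (a point): White pot full of brushes, 80 mm in diameter and 110 mm high (this point half-way up), the brushes standing to about 260 mm above the bench: to be left alone
- gesso_tub_mid (a point): Closed white tub with a black lid, 72 mm in diameter, 76 mm high (this point half-way up): to be left alone
- palette_knife_mid (a point): Palette knife lying flat on the bench, 210 mm long along its x axis, under 25 mm high: to be left alone
Mind the look-alikes: they are no part of the job. Leave any purple look-alike of the part that bears nut0_mid alone.

How it is judged (in metres and radians):
At the end, for the whole second after the job is handed in: Tray still, held by the gripper alone, tilted 20 to 63 degrees, touching nothing else; lip tip over the tin's mouth (within 38 mm of its axis, 2 to 80 mm above its rim); all four nuts at rest in the lip corner, centres within 65 mm of the lip's foot; tin upright (distance between each of nut0_mid, nut1_mid, nut2_mid, nut3_mid and lip_foot below 0.065 m and linear speed of each of nut0, nut1, nut2, nut3, tray below 0.03 m/s and angle between tray_mid's own z axis and vertical between 0.35 and 1.1 rad and horizontal distance between lip_tip and tin_mouth below 0.038 m and z of lip_tip in the frame of tin_mouth between 0.002 and 0.08 m and angle between tin_mouth's own z axis and vertical below 0.1 rad and contact force between tray and the fingers above 1 N and angular speed of tray below 0.2 rad/s and contact force between tray and tin below 0.2 N and contact force between tray and brush_pot below 0.2 N and contact force between tray and gesso_tub below 0.2 N and contact force between tray and palette_knife below 0.2 N); the arm keeps its last pose, push and grip.
It fails at once if a nut leaves the tray (distance between any of nut0_mid, nut1_mid, nut2_mid, nut3_mid and tray_mid above 0.14 m).
It fails at once if the tin is knocked more than 20 mm from its place (distance of tin_mouth from where it was at the start of the episode above 0.02 m).
It fails at once if a bystander is moved more than 15 mm (distance of any of brush_pot_mid, gesso_tub_mid, palette_knife_mid from where it was at the start of the episode above 0.015 m).
It also fails if it takes over 48 s, if anything falls off the work surface, if the arm or the gripper's body presses on something with over 40 N, if the wrist force passes 120 N, or if a joint passes its speed limit or range.

### The arm

A 6-joint arm with a two-finger parallel gripper is mounted at the origin on the work surface. World frame = base frame: x ahead of the robot, y to its left, z up, the work surface at z = 0. Lengths are in mm, angles in rad, forces in N, time in s.
With the tool pointing down it reaches from about 300 to 750 mm from the base axis. Payload 8.5 kg.
Tool frame: the origin (TCP) lies midway between the tips of the shut fingers; the grasp point (between the pads) lies 19 mm behind it (r.grip_point_offset is the z of the grasp point in the tool frame, in mm); z points along the fingers, y is the line along which they close (so a half turn about z gives the same grasp; the last joint's range is limited). The gripper opens to 88 mm and grips with 3 to 60 N. Pads are 18 mm wide; open, the fingers measure 123 mm over their backs; the gripper's body (75 mm by 187 mm) begins 45 mm behind the grasp point.
Start: joints at [-1.481, 0.381, 1.297, -0, 1.464, -0.215], TCP at [165.051, -524.632, 238.748] pointing down, gripper open.
Joint ranges: [-3.11, 3.11], [-0.89, 2.33], [0.22, 2.48], [-1.42, 4.56], [0.17, 2.85], [-2.88, 2.88]. Speed limits (rad/s): [2.39, 2.39, 3.14, 3.14, 3.14, 3.14].

### API

Orientations are given as a rotation vector (axis times angle).
In Python, from rig import r, eyes gives the robot as it stands. The module is installed in compiled form; this text tells all that it offers.
- The arm moves only by the tool carry_out, never from a script. Its argument "series" is one flat list of numbers, 5 for each row, row after row: the opening, from 0 (shut) to 1 (fully open), then the shift along the tool's x, y, z in cm, then the turn about the tool's z in degrees. In form: [gripper, dx, dy, dz, turn, gripper, dx, dy, dz, turn, ...]. A call has 1 to 5 rows; each row shifts and turns the commanded pose from where the row before left it, along the tool's axes as they then stand; what a row does not reach is not made up. A row lasts 1/8 s, in which the tool goes at most 62.5 mm and 10.7 degrees, less where a joint would pass 70% of its speed; a pose out of reach is approached as far as the arm can. A call is refused whole if a number of a shift passes 6.25 or a number of a turn 10.7, either way. A call with a gripper value outside its range is refused whole. The fingers move at their own pace and stop on an object; "newtons" is the grip in N (left out, the last holds). Time passes only in rows, so rows that do not move let the fingers close. It gives the time, the measured TCP pose, the force, the opening and the grip force at its end, in the units of the state.
- r.sense(): the state, without advancing time (a new reading comes with each control period).
- eyes.capture(name): name is "side" or "top" or "wrist"; returns a dict with "color" (384x512x3 uint8, red, green, blue), "camera_matrix" (3x3 intrinsics, pixels), "R" (3x3) and "t" (3): a world point X has camera coordinates R X + t; the wrist camera has in their place "T_tool_cam" (4x4, takes a point from camera to tool coordinates, whose origin is the TCP and whose axes are the flange's). Camera axes: x right, y down, z forward; pixel columns grow to the right and rows downward; lengths in mm; the calibration is good to about 2 mm. A picture is of the moment at which its call begins: read the wrist's pose just before it. There is no depth.
- r.sign_off(): hands the job in; it is judged then, once.
The state is a dict: "time": time; "joint_positions": joint angles; "qd": joint speeds; "joint_efforts": joint torques, N m; "ee_pos": TCP position; "eef_rot": TCP orientation; "wrist_force": force on the tool from outside, world axes, zero at the start; "ft_torque": the same for the moment, N m; "finger_gap": finger opening in mm; "grasp_force": force on a finger pad.
Only numpy, scipy, OpenCV 4.12 (cv2) and the standard library are available. Lean on these libraries where they do the work, as an engineer would, in place of code of your own. Each camera call takes 0.05 s, during which the arm holds its last target. There are 200 camera calls.

## Working session

There is one attempt and no reset: what is moved stays moved. The work goes in short steps, Python scripts to look and compute and a tool call to move; the robot and the scene stay as the last step left them, time stands still between calls to the robot, and variables do not carry over. Pictures are saved under pics/ and viewed, at most 10 in all, crops included, and the job is handed in when it is done.

Besides the shell and the picture viewer there is one more tool, called as name(argument=value, ...) on one line, values as JSON. carry_out: Moves the arm, as the interface text tells. Its arguments: {"type":"object","properties":{"series":{"type":"array","items":{"type":"number"}},"newtons":{"type":"number"}},"required":["series"]}

```bash
mkdir -p pics
python3 - <<'E'
from rig import r,eyes
import cv2,numpy as np,pickle
print(r.sense())
d={}
for n in("side","top"):
    c=eyes.capture(n);d[n]=c
    print(n,c["camera_matrix"].tolist(),c["R"].round(4).tolist(),c["t"].round(1).tolist())
    cv2.imwrite(f"pics/{n}0.png",cv2.resize(c["color"][:,:,::-1],(800,600),interpolation=cv2.INTER_CUBIC))
pickle.dump(d,open("cams.pkl","wb"))
E
```

```text
{'time': 0.0, 'joint_positions': array([-1.48130740e+00,  3.81149665e-01,  1.29823323e+00,  1.23907426e-05,
        1.46358787e+00, -2.15306983e-01]), 'qd': array([ 0.00027858,  0.00034334,  0.00076208, -0.00061809,  0.00046352,
        0.00013196]), 'joint_efforts': array([-2.60731840e-04, -4.37930954e+01, -2.24552250e+01,  7.13288505e-02,
        3.52815539e-02, -9.73731653e-05]), 'ee_pos': array([ 165.02625496, -524.37142534,  238.17193474]), 'eef_rot': array([-3.10382288e+00, -4.76710435e-01, -1.55335372e-04]), 'wrist_force': array([ 0.00842392, -0.29706915,  0.74127975]), 'ft_torque': array([ 0.0208865 , -0.01084659, -0.0436218 ]), 'grasp_force': 0.0, 'finger_gap': 88.12107399800861}
side [[350.00423066461934, 0.0, 258.2348385437444], [0.0, 350.00423066461934, 193.6997589137044], [0.0, 0.0, 1.0]] [[-0.8369, -0.5473, -0.0032], [-0.388, 0.5974, -0.7018], [0.3861, -0.5861, -0.7124]] [516.3, 287.2, 590.3]
top [[480.075259947172, 0.0, 259.8965357204559], [0.0, 480.075259947172, 189.91046549541423], [0.0, 0.0, 1.0]] [[-0.015, -0.9994, 0.0317], [-0.9924, 0.011, -0.1227], [0.1223, -0.0333, -0.9919]] [-6.1, 627.9, 1029.1]
```

View pics/top0.png

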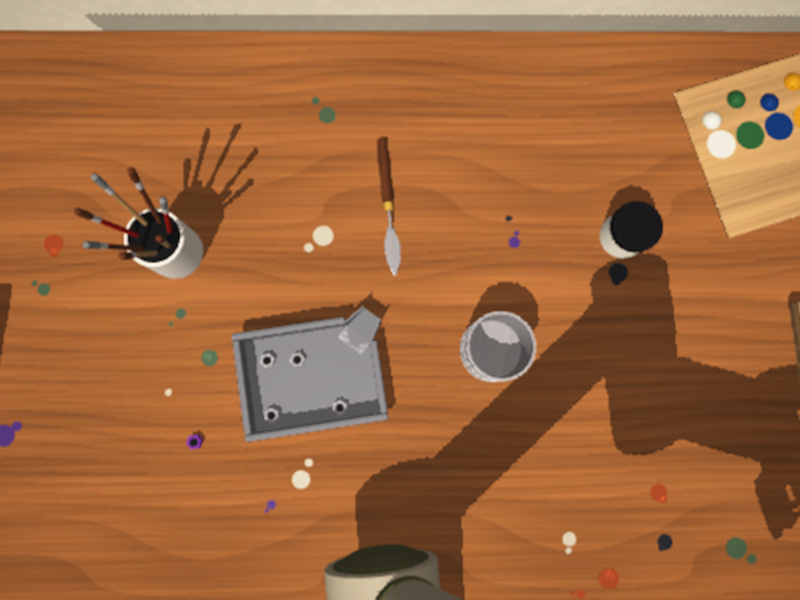

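View pics/side0.png

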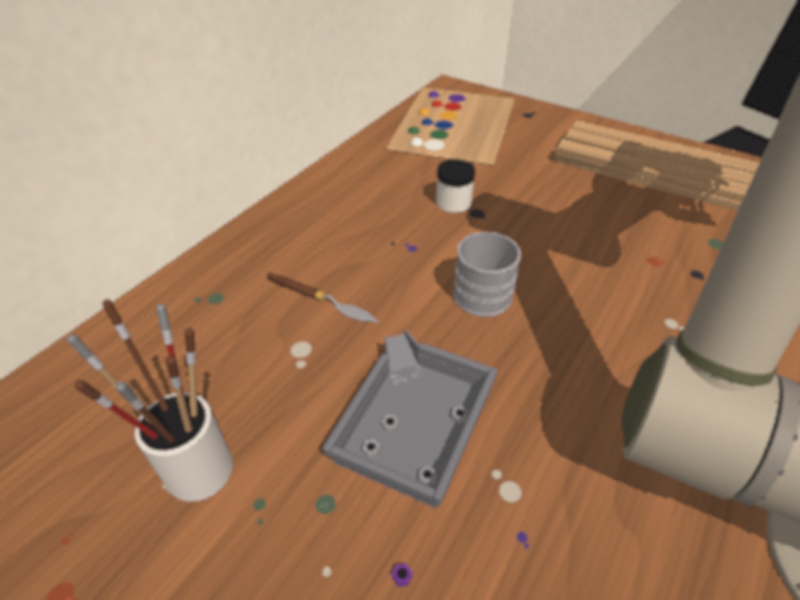

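Top view (800x600 pixels): the tray has its left corners at (233,335) and (248,440), its right corner at (387,417) and the lip at (362,325). The tin is at (498,346), the brush pot at (165,245), the knife at (390,205) and the tub at (632,228). The hex nuts are four zinc ones inside the tray at (267,358), (297,357), (271,413) and (340,406), plus a purple one on the bench at (195,440). The four inside the tray fit the description. The purple one is the look-alike and stays where it is.

```bash
cat > h.py <<'E'
import numpy as np,pickle
from scipy.spatial.transform import Rotation as Ro
def bp(c,uv,z,s=.64):
    u=np.array([uv[0]*s,uv[1]*s,1.]);R=np.array(c["R"]);t=np.array(c["t"])
    d=R.T@np.linalg.inv(c["camera_matrix"])@u;o=-R.T@t
    return (o+d*(z-o[2])/d[2])
def proj(c,X,s=.64):
    p=np.array(c["camera_matrix"])@(np.array(c["R"])@X+np.array(c["t"]));return p[:2]/p[2]/s
E
python3 - <<'E'
from h import *
import cv2
d=pickle.load(open("cams.pkl","rb"));T=d["top"];S=d["side"]
for n,uv,z in [("TL",(233,335),43),("BL",(248,440),43),("BR",(387,417),43),("tin",(498,346),95),("knife a",(382,138),8),("knife b",(395,275),3),("tub",(636,226),76),("pot",(152,237),110),("n0",(267,358),13),("n1",(297,357),13),("n2",(271,413),13),("n3",(340,406),13),("lip",(372,312),37)]:
    print(n,bp(T,uv,z).round(0))
print("side: tin",bp(S,(489,253),95).round(),"L",bp(S,(324,450),43).round(),"BL",bp(S,(437,502),43).round(),"BR",bp(S,(497,372),43).round())
from rig import r
s=r.sense();print(Ro.from_rotvec(s["eef_rot"]).as_matrix().round(3).tolist())
im=T["color"][190:300,100:270,::-1]
cv2.imwrite("pics/crop.png",cv2.resize(im,None,fx=4.5,fy=4.5,interpolation=cv2.INTER_CUBIC))
E
```

```text
TL [576. 229.  43.]
BL [431. 207.  43.]
BR [459.  15.  43.]
tin [ 553. -135.   95.]
knife a [872.  17.   8.]
knife b [665.   0.   3.]
tub [ 720. -337.   76.]
pot [703. 324. 110.]
n0 [545. 186.  13.]
n1 [545. 143.  13.]
n2 [466. 180.  13.]
n3 [475.  82.  13.]
lip [607.  34.  37.]
side: tin [ 552. -134.   95.] L [576. 234.  43.] BL [432. 216.  43.] BR [456.  20.  43.]
[[0.954, 0.3, -0.0], [0.3, -0.954, 0.001], [0.0, -0.001, -1.0]]
```

View pics/crop.png

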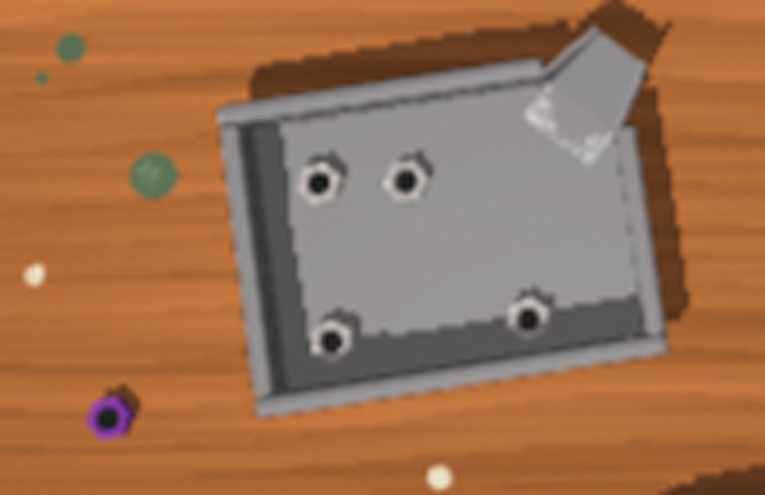

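The crop confirms it: four zinc nuts lie inside the tray and the purple one is outside at its lower left. The two views agree on the tray: centre about (520,124), x axis about (0.133,-0.991). The predicted lip tip is (607,36) and I measured (607,34). I'll pinch the long -y rim at tray x = -40, at world (444,154).

carry_out(series=[0.5,3.6,-4.3,0,0,0.5,3.6,-4.3,0,0,0.5,3.6,-4.3,0,0,0.5,3.6,-4.3,0,0,0.5,3.6,-4.3,0,0], newtons=6)

```text
time: 0.72
ee_pos: [272.5, -263.7, 238.6]
eef_rot: [-3.105, -0.476, -0.0]
wrist_force: [1.4, -0.3, 0.2]
finger_gap: 44.2
grasp_force: 0.0
```

carry_out(series=[0.5,3.6,-4.3,0,0,0.5,3.6,-4.3,0,0,0.5,3.6,-4.3,0,0,0.5,3.6,-4.3,0,0,0.5,3.6,-4.3,0,0])

```text
time: 1.35
ee_pos: [379.7, -4.6, 238.8]
eef_rot: [3.105, 0.477, 0.0]
wrist_force: [0.9, -0.8, 1.0]
finger_gap: 44.1
grasp_force: 0.0
```

carry_out(series=[0.5,3.6,-4.3,0,0,0.5,3.6,-4.3,0,0,0.5,3.6,-4.3,0,0,0.5,0,0,2,-10,0.5,0,0,2,-10])

```text
time: 1.98
ee_pos: [443.6, 149.8, 197.8]
eef_rot: [-2.971, -1.02, 0.001]
wrist_force: [0.1, 0.5, 0.1]
finger_gap: 44.3
grasp_force: 0.0
```

carry_out(series=[0.5,0,0,2,-10,0.5,0,0,2,-10,0.5,0,0,2,-10,0.5,0,0,1,-10,0.5,0,0,0,-10])

```text
time: 2.6
ee_pos: [443.2, 149.0, 127.8]
eef_rot: [-2.263, -2.177, 0.003]
wrist_force: [-0.4, 1.0, -0.2]
finger_gap: 44.2
grasp_force: 0.0
```

carry_out(series=[0.5,0,0,0,-10,0.5,0,0,0,0])

```text
time: 2.85
ee_pos: [443.6, 149.0, 128.6]
eef_rot: [-2.074, -2.359, 0.001]
wrist_force: [0.2, 1.0, 0.5]
finger_gap: 44.2
grasp_force: 0.0
```

Run:
```python
from h import *
from rig import r,eyes
import cv2
s=r.sense();c=eyes.capture("wrist")
M=np.eye(4);M[:3,:3]=Ro.from_rotvec(s["eef_rot"]).as_matrix();M[:3,3]=s["ee_pos"]
W=np.linalg.inv(M@c["T_tool_cam"]);c["R"]=W[:3,:3];c["t"]=W[:3,3]
print(M[:3,:3].round(3).tolist())
im=cv2.resize(c["color"][:,:,::-1],(800,600))
x=np.array([.133,-.991,0]);y=np.array([.991,.133,0]);o=np.array([520,124,21.5])
P=lambda a,b,z:tuple(int(v) for v in proj(c,o+a*x+b*y+np.array([0,0,z])))
for p,q in [((-100,-76),(100,-76)),((-90,-66),(90,-66)),((-100,-76),(-100,76))]:
    cv2.line(im,P(*p,21.5),P(*q,21.5),(0,0,255),1)
cv2.circle(im,P(-40,-71,21.5),4,(0,255,0),-1)
cv2.imwrite("pics/w1.png",im)
pickle.dump(c,open("w1.pkl","wb"))
```

```text
[[-0.128, 0.992, -0.001], [0.992, 0.128, -0.0], [0.0, -0.001, -1.0]]
```

View pics/w1.png

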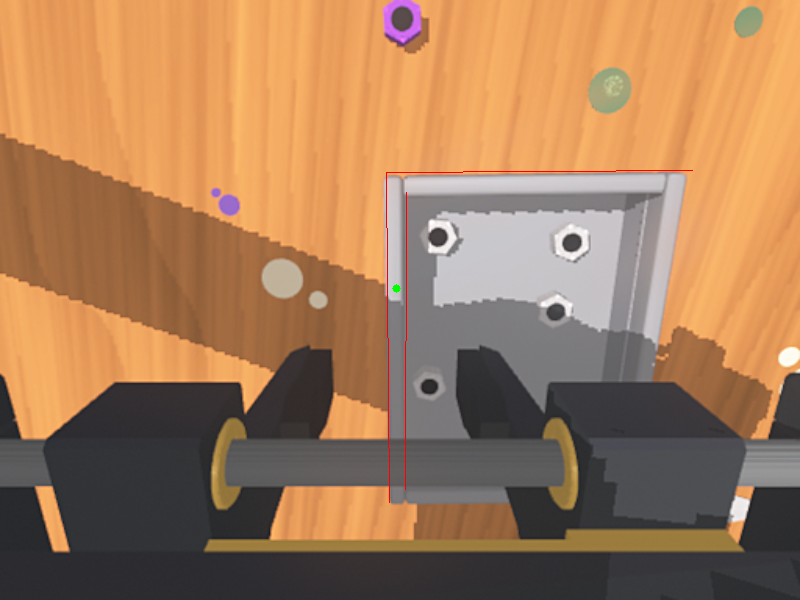

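The wrist view shows the predicted rim lines on the real rim to within about 2 mm. The fingers straddle the -y rim, and the nearest nuts at (438,237) and (430,386) are out of their way.

carry_out(series=[0.5,0.6,0,4,0,0.5,0,0,4,0,0.5,0,0,2,0,0.5,0,0,1.1,0,0,0,0,0,0], newtons=6)

```text
time: 3.52
ee_pos: [442.9, 155.0, 17.6]
eef_rot: [-2.074, -2.36, 0.001]
wrist_force: [-0.5, 0.0, 0.5]
finger_gap: 36.4
grasp_force: 0.0
```

carry_out(series=[0,0,0,0,0,0,0,0,0,0,0,0,0,0,0])

```text
time: 3.9
ee_pos: [443.2, 155.0, 18.3]
eef_rot: [2.072, 2.361, 0.001]
wrist_force: [-0.8, -0.8, 3.9]
finger_gap: 10.0
grasp_force: 6.0
```

carry_out(series=[0,0,0,-0.5,0,0,0,0,-0.5,0,0,0,0,-0.5,0,0,0,0,-0.5,0])

```text
time: 4.4
ee_pos: [442.9, 155.0, 38.1]
eef_rot: [-2.072, -2.361, -0.0]
wrist_force: [0.5, 0.6, -2.5]
finger_gap: 10.9
grasp_force: 6.2
```

carry_out(series=[0,-0.1,0,-0.5,0,0,-0.2,0,-0.5,0,0,-0.2,0,-0.5,0,0,-0.2,0,-0.5,0,0,0,0,0,0])

```text
time: 5.03
ee_pos: [443.9, 148.0, 58.1]
eef_rot: [2.072, 2.361, 0.001]
wrist_force: [-0.7, 0.5, -2.1]
finger_gap: 11.5
grasp_force: 6.2
```

```bash
cat > look.py <<'E'
from h import *
from rig import r,eyes
import cv2,sys
cams=sys.argv[2:]
ims=[cv2.resize(eyes.capture(n)["color"][:,:,::-1],(400,300) if len(cams)>1 else (800,600),interpolation=cv2.INTER_AREA) if n=="wrist" else cv2.resize(eyes.capture(n)["color"][(150 if n=="side" else 130):(150 if n=="side" else 130)+225,120:420,::-1],(400,300)) for n in cams]
cv2.imwrite(sys.argv[1],np.hstack(ims))
E
python3 look.py pics/s2.png side wrist
```

```text
(no output)
```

View pics/s2.png

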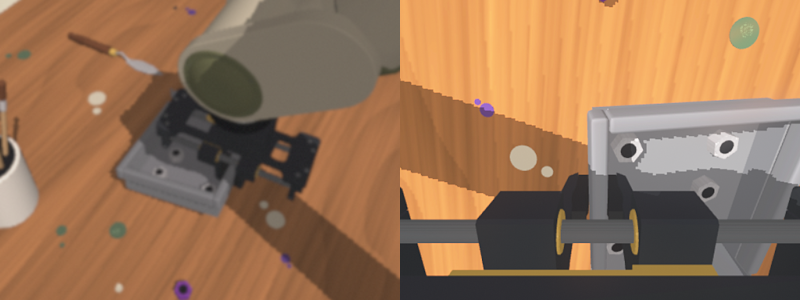

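The side and wrist views show the tray tilting as it lifts. The nuts haven't slid yet and the rim is securely in the pads. I'll keep lifting with a slightly lighter grip.

carry_out(series=[0,-0.2,0,-0.4,0,0,-0.3,0.1,-0.5,0,0,-0.3,0.1,-0.5,0,0,-0.3,0.1,-0.5,0,0,-0.3,0.1,-0.5,0], newtons=4.5)

```text
time: 5.75
ee_pos: [449.8, 134.4, 82.2]
eef_rot: [2.072, 2.361, 0.0]
wrist_force: [0.1, 0.3, -1.2]
finger_gap: 13.6
grasp_force: 4.7
```

carry_out(series=[0,-0.3,0.1,-0.5,0,0,-0.3,0.1,-0.5,0,0,-0.3,0.1,-0.5,0,0,0,0,0,0])

```text
time: 6.25
ee_pos: [453.9, 126.0, 97.1]
eef_rot: [2.072, 2.361, 0.001]
wrist_force: [-0.1, 0.2, -2.2]
finger_gap: 14.5
grasp_force: 4.7
```

```bash
python3 look.py pics/s3.png side wrist
```

```text
(no output)
```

View pics/s3.png

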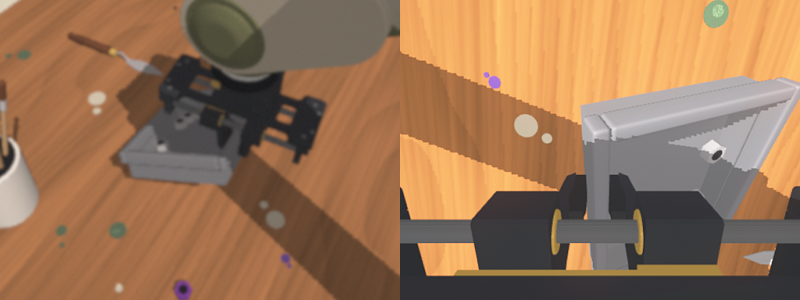

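The tilt is now about 35 degrees towards the lip corner and the nuts are sliding that way. I'll lift a little more and take an enlarged look.

carry_out(series=[0,-0.3,0.1,-0.4,0,0,-0.3,0.1,-0.4,0,0,0,0,0,0,0,0,0,0,0])

```text
time: 6.85
ee_pos: [456.5, 120.5, 104.7]
eef_rot: [-2.072, -2.361, 0.0]
wrist_force: [-0.1, -1.1, -1.7]
finger_gap: 15.3
grasp_force: 4.6
```

Run:
```python
from rig import eyes
import cv2,numpy as np
a=eyes.capture("side")["color"][205:325,200:360,::-1];b=eyes.capture("wrist")["color"][:,:,::-1]
cv2.imwrite("pics/s4.png",np.hstack([cv2.resize(a,(480,360),interpolation=cv2.INTER_CUBIC),cv2.resize(b[100:340,290:510],(320,360))]))
```

```text
(no output)
```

View pics/s4.png

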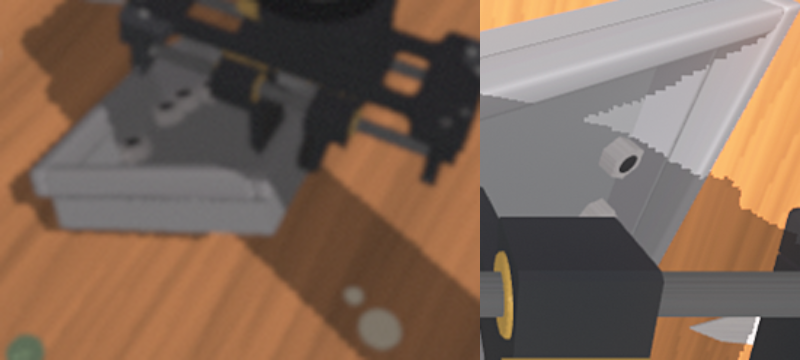

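```bash
cat > fit.py <<'E'
from h import *
from rig import r,eyes
from scipy.optimize import least_squares
def cams():
    s=r.sense();d=pickle.load(open("cams.pkl","rb"));c=pickle.load(open("w1.pkl","rb"))
    M=np.eye(4);M[:3,:3]=Ro.from_rotvec(s["eef_rot"]).as_matrix();M[:3,3]=s["ee_pos"]
    W=np.linalg.inv(M@c["T_tool_cam"]);c["R"]=W[:3,:3];c["t"]=W[:3,3]
    return s,d,c,M
def fit(obs,free=5,x0=-44):
    s,d,c,M=cams();d["wrist"]=c
    g=M[:3,3]-19*M[:3,2]*1
    B=np.column_stack([-M[:3,0],M[:3,1],-M[:3,2]])
    def pose(p):
        A=B@Ro.from_euler("YX",p[:2]).as_matrix()   # tray tilt: +Y = +x down, -X... 
        return A,g-A@np.array([p[2],-71,p[3]])
    def f(p):
        A,o=pose(p)
        e=[(proj(d[n],o+A@np.array(X),1)-np.array(uv)) for n,uv,X in obs]
        return np.r_[np.ravel(e),(p[2]-x0)/2,(p[3]-14)/2]
    q=least_squares(f,[.4,-.3,x0,14.]);A,o=pose(q.x)
    print("tilt deg x-down,y-down",np.degrees(q.x[:2]).round(1),"pinch",q.x[2:].round(1),"total",np.degrees(np.arccos(A[2,2])).round(1),"res",q.fun.round(1).tolist())
    return A,o,d
def nut(A,o,c,uv,h=-13.5):
    R=c["R"];n=A[:,2];dd=R.T@np.linalg.inv(c["camera_matrix"])@np.array([*uv,1.]);C=-R.T@c["t"]
    P=C+dd*(n@(o+h*n-C))/(n@dd);L=A.T@(P-o);print("nut",L.round(0),"d foot",np.linalg.norm(L-[75,51,-13.5]).round(0))
E
python3 - <<'E'
from fit import *
S=lambda a,b:(200+a/3,205+b/3)
W=lambda a,b:(290+(a-480)*.6875,100+b*2/3)
A,o,d=fit([("side",S(33,178),(-100,76,21.5)),("side",S(268,188),(-100,-76,21.5)),("side",S(60,232),(-93,69,-21.5)),("side",S(272,234),(-93,-69,-21.5)),("wrist",W(795,5),(-100,76,21.5))])
print("lip",(o+A@[99,75,15.5]).round())
for p in[(135,142),(165,105),(185,93)]:nut(A,o,d["side"],S(*p),-9)
for p in[(625,160),(597,207)]:nut(A,o,d["wrist"],W(*p),-9)
E
```

```text
tilt deg x-down,y-down [ 17.9 -23.6] pinch [-42.   17.2] total 29.3 res [-0.7, -1.6, -1.3, -2.3, 2.1, -1.7, 0.5, 2.0, -0.3, -0.6, 1.0, 1.6]
lip [603.  23.  23.]
nut [-15.  56.  -9.] d foot 91.0
nut [34. 57. -9.] d foot 42.0
nut [50. 49. -9.] d foot 25.0
nut [-12.  55.  -9.] d foot 87.0
nut [17. 45. -9.] d foot 58.0
```

The fit gives 18° x-down and 24° y-down. The nuts have gathered along the +y wall, two of them near the lip. The tray now needs more x tilt, so I'll square the rim in the pads with a firm grip and lower until the front edge touches. Then I'll lift with a medium grip so it pivots about the pads.

carry_out(series=[0,0,0,0,0,0,0,0,0,0,0,0,0,0,0,0,0,0,0,0], newtons=25)

```text
time: 7.45
ee_pos: [456.5, 120.5, 104.7]
eef_rot: [-2.072, -2.361, 0.0]
wrist_force: [-0.5, 0.3, -3.0]
finger_gap: 14.0
grasp_force: 24.8
```

carry_out(series=[0,0,0,0.8,0,0,0,0,0.8,0,0,0,0,0.8,0,0,0,0,0.8,0,0,0,0,0.4,0])

```text
time: 8.07
ee_pos: [456.7, 120.5, 68.4]
eef_rot: [2.072, 2.361, 0.0]
wrist_force: [-0.5, 0.7, 1.2]
finger_gap: 9.7
grasp_force: 25.0
```

carry_out(series=[0,0,0,0,0,0,-0.2,0,-0.5,0,0,-0.2,0,-0.5,0,0,-0.3,0,-0.5,0,0,-0.3,0,-0.5,0], newtons=7)

```text
time: 8.7
ee_pos: [457.9, 110.3, 89.2]
eef_rot: [2.072, 2.361, 0.0]
wrist_force: [-0.2, 0.1, -2.1]
finger_gap: 11.7
grasp_force: 7.4
```

carry_out(series=[0,-0.3,0,-0.5,0,0,-0.3,0,-0.5,0,0,-0.4,0,-0.5,0,0,-0.4,0,-0.5,0,0,0,0,0,0])

```text
time: 9.32
ee_pos: [459.8, 96.4, 109.1]
eef_rot: [2.073, 2.361, 0.001]
wrist_force: [-0.1, 0.7, -2.1]
finger_gap: 13.4
grasp_force: 7.3
```

```bash
cat > l2.py <<'E'
from rig import eyes
import cv2,numpy as np,sys
a=eyes.capture("side")["color"][205:325,200:360,::-1];b=eyes.capture("wrist")["color"][:,:,::-1]
cv2.imwrite(sys.argv[1],np.hstack([cv2.resize(a,(480,360),interpolation=cv2.INTER_CUBIC),cv2.resize(b[100:340,290:510],(320,360))]))
E
python3 l2.py pics/s5.png
```

```text
(no output)
```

View pics/s5.png

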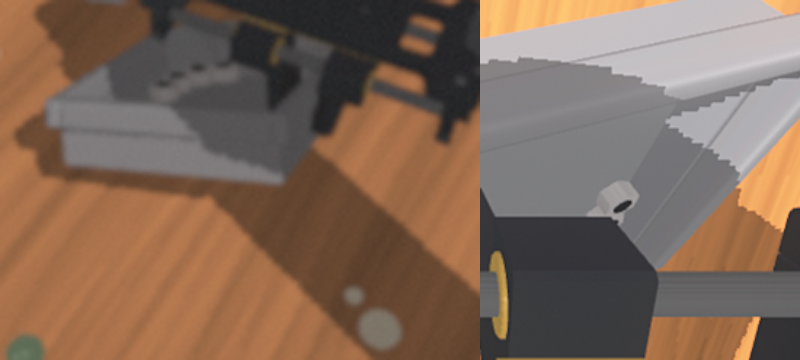

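All four nuts now sit in a row at the low end, in the side crop at (160,90), (178,78), (200,70) and (225,70).

Run:
```python
from fit import *
S=lambda a,b:(200+a/3,205+b/3)
W=lambda a,b:(290+(a-480)*.6875,100+b*2/3)
A,o,d=fit([("side",S(47,103),(-100,76,21.5)),("side",S(68,170),(-93,69,-21.5)),("side",S(285,184),(-93,-69,-21.5))])
print("lip",(o+A@[99,75,15.5]).round(), "foot",(o+A@[88,50,-21.5]).round())
for p in[(160,90),(178,78),(200,70),(225,70)]:nut(A,o,d["side"],S(*p),-9)
for p in[(622,203)]:nut(A,o,d["wrist"],W(*p),-9)
```

```text
tilt deg x-down,y-down [ 29.6 -19. ] pinch [-45.5  13.8] total 34.7 res [-1.2, 0.5, -0.2, -0.5, 0.2, 0.2, -0.7, -0.1]
lip [610.  13.  16.] foot [572.  31.  -2.]
nut [21. 55. -9.] d foot 54.0
nut [49. 53. -9.] d foot 27.0
nut [69. 43. -9.] d foot 11.0
nut [71. 24. -9.] d foot 27.0
nut [32. 57. -9.] d foot 43.0
```

carry_out(series=[0,0,0,0,0,0,0,0,0,0,0,0,0,0,0,0,0,0,0,0,0,0,0,0,0], newtons=45)

```text
time: 10.05
ee_pos: [459.7, 96.7, 108.7]
eef_rot: [-2.072, -2.361, 0.0]
wrist_force: [-0.4, 0.0, -3.3]
finger_gap: 9.5
grasp_force: 45.1
```

carry_out(series=[0,0,0,-0.4,0,0,0,0,-0.8,0,0,0,0,-1.2,0,0,0,0,-1.2,0,0,0,0,-1.2,0], newtons=60)

```text
time: 10.68
ee_pos: [459.7, 96.7, 157.8]
eef_rot: [2.072, 2.361, 0.001]
wrist_force: [-0.3, -0.0, -3.1]
finger_gap: 9.3
grasp_force: 60.1
```

carry_out(series=[0,0,0,-1.2,0,0,0,0,-1.2,0,0,0,0,-1.2,0,0,0,0,-0.8,0,0,0,0,-0.4,0])

```text
time: 11.3
ee_pos: [459.7, 96.7, 205.2]
eef_rot: [2.072, 2.361, 0.0]
wrist_force: [-0.1, -0.3, -3.2]
finger_gap: 9.4
grasp_force: 60.1
```

Run:
```python
from rig import eyes,r
import cv2,numpy as np
a=eyes.capture("side")["color"][110:290,190:430,::-1];b=eyes.capture("wrist")["color"][:,:,::-1]
cv2.imwrite("pics/s6.png",np.hstack([cv2.resize(a,(480,360),interpolation=cv2.INTER_CUBIC),cv2.resize(b[100:340,290:510],(320,360))]))
```

```text
(no output)
```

View pics/s6.png

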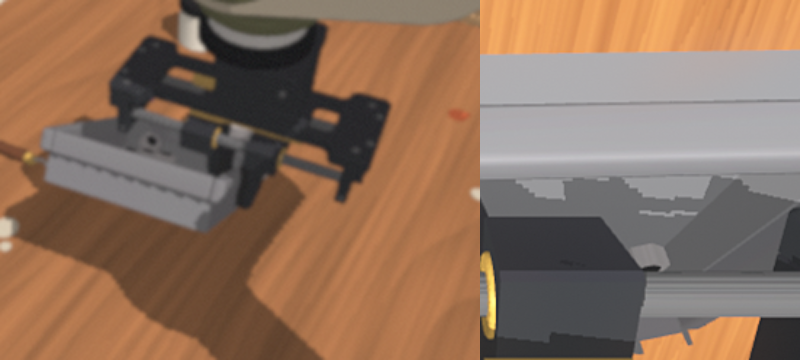

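The tray is off the bench, square in the grip and still tilted. One nut shows in the side crop at (152,140). I'll fit the pose.

Run:
```python
from fit import *
S=lambda a,b:(190+a/2,110+b/2)
W=lambda a,b:(290+(a-480)*.6875,100+b*2/3)
A,o,d=fit([("side",S(45,128),(-100,76,21.5)),("side",S(47,178),(-93,69,-21.5)),("side",S(207,230),(-93,-69,-21.5)),("side",S(228,182),(-100,-76,21.5))])
L=o+A@[99,75,15.5]
print("lip",L.round(),"bottom",(o+A@[93,40,-21.5]).round())
for p in[(152,140),(170,153)]:nut(A,o,d["side"],S(*p),-9)
for p in[(652,258)]:nut(A,o,d["wrist"],W(*p),-9)
_,_,_,M=cams();print("tool shift cm",(M[:3,:3].T@(np.array([553,-135,143])-L)/10).round(1))
```

```text
tilt deg x-down,y-down [33.6 -1.8] pinch [-46.7  12.3] total 33.6 res [-1.0, -1.0, -0.8, 0.6, 0.1, 1.0, -0.1, -0.3, -1.4, -0.8]
lip [620.  -4. 142.] bottom [581.  16. 116.]
nut [113.  56.  -9.] d foot 38.0
nut [76. 22. -9.] d foot 29.0
nut [34. 49. -9.] d foot 41.0
tool shift cm [-12.1  -8.4  -0.1]
```

carry_out(series=[0,-0.5,-0.3,0,0,0,-1,-0.7,0,0,0,-1.4,-1,0,0,0,-1.4,-1,0,0,0,-1.4,-1,0,0])

```text
time: 12.02
ee_pos: [426.5, 33.7, 204.7]
eef_rot: [-2.073, -2.361, 0.001]
wrist_force: [-0.2, 0.0, -3.6]
finger_gap: 9.6
grasp_force: 60.1
```

carry_out(series=[0,-1.4,-1,0,0,0,-1.4,-1,0,0,0,-1.4,-1,0,0,0,-1.2,-0.8,0,0,0,-0.7,-0.4,0,0])

```text
time: 12.65
ee_pos: [393.1, -31.9, 204.8]
eef_rot: [2.073, 2.36, 0.0]
wrist_force: [-0.5, 0.8, -3.0]
finger_gap: 9.3
grasp_force: 60.1
```

carry_out(series=[0,-0.3,-0.2,0,0,0,0,0,0,0,0,0,0,0,0,0,0,0,0,0])

```text
time: 13.15
ee_pos: [392.2, -34.0, 204.7]
eef_rot: [-2.071, -2.362, -0.0]
wrist_force: [0.1, 0.9, -3.3]
finger_gap: 9.3
grasp_force: 60.1
```

Run:
```python
from rig import eyes,r
import cv2,numpy as np
a=eyes.capture("side")["color"][100:250,230:430,::-1];b=eyes.capture("top")["color"][150:300,200:350,::-1]
cv2.imwrite("pics/s7.png",np.hstack([cv2.resize(a,(460,345),interpolation=cv2.INTER_CUBIC),cv2.resize(b,(340,345),interpolation=cv2.INTER_CUBIC)]))
```

```text
(no output)
```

View pics/s7.png

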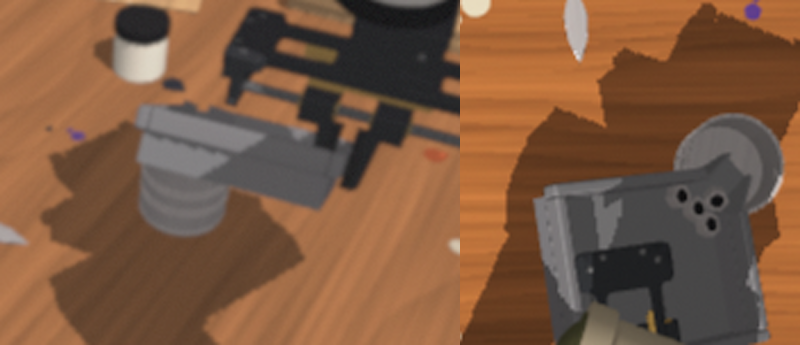

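All four nuts are clustered at the lip foot, in the top crop at (683,197) to (717,224). The lip tip at about (728,158) is over the tin mouth, centred at about (730,162). One numeric check of that before handing in.

Run:
```python
from fit import *
T=lambda a,b:(200+(a-460)*150/340,150+b*150/345)
S=lambda a,b:(230+a*200/460,100+b*150/345)
A,o,d=fit([("side",S(138,108),(-100,76,21.5)),("side",S(140,158),(-93,69,-21.5)),("side",S(320,208),(-93,-69,-21.5)),("top",T(537,200),(-100,76,21.5))],x0=-46)
L=o+A@[99,75,15.5];print("lip",L.round(),"off tin",np.hypot(*(L[:2]-[553,-135])).round(),"bottom z",(o+A@[93,40,-21.5]).round())
t=d["top"];print("tip seen",bp(t,T(728,158),143,1).round(),"tin now",bp(t,T(730,163),95,1).round())
for p in[(683,197),(699,208),(717,201),(711,224)]:nut(A,o,t,T(*p),-9)
```

```text
tilt deg x-down,y-down [34.7 -3.4] pinch [-40.6  12.5] total 34.9 res [-1.0, -0.7, -2.1, 3.0, 0.7, 1.1, 3.4, -7.6, 2.7, -0.8]
lip [ 551. -126.  140.] off tin 10.0 bottom z [ 511. -106.  114.]
tip seen [ 556. -127.  143.] tin now [ 554. -136.   95.]
nut [63. 53. -9.] d foot 13.0
nut [79. 42. -9.] d foot 11.0
nut [102.  45.  -9.] d foot 28.0
nut [89. 26. -9.] d foot 29.0
```

The lip is about 10 mm off the tin's axis and 45 mm above its rim, and the tilt is about 34°. The nuts are all within 30 mm of the lip foot and the tin hasn't moved.

```bash
python3 -c "
from rig import r
print(r.sign_off())"
```

```text
the job is handed in; nothing more can be done
None
```

Handed in: I'm holding the tray at about 34° with all four nuts within about 30 mm of the lip foot. The lip tip is about 45 mm above the tin's rim and 10 mm off its axis. No nuts spilled, the tin hasn't moved, and nothing else was touched. The sign-off returned no verdict, so these figures are my own camera measurements.

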